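# Sort the sealed fixings tins into full and empty by weight

### The job

Lift each of the two square steel tins in the middle of the pallet and feel its weight: a full tin (about half a kilo or more) goes into the rectangular plywood tray, an empty one (about 100 grams) into the round black dish. Stand each tin upright and flat on the floor of its tray, not on the other tin, and let go.

Things in the scene. Friction and masses are not known exactly. Their poses are not given: they have to be found in the camera images.
- tin_a_mid (a point): Tin A: sealed square steel tin with dark lid, 62 x 62 mm, 85 mm tall (lid rim, top 14 mm, 1 mm wider), upright on the boards between the trays, turned up to 17 degrees. Point: its centre, 42.5 mm above its underside; z up, x and y square to its sides. Full (0.45 to 0.7 kg) or empty (about 0.1 kg), unseen; both may be full or both empty.
- tin_b_mid (a point): Tin B, same look: sealed square steel tin with dark lid, 62 x 62 mm, 85 mm tall (lid rim, top 14 mm, 1 mm wider), upright on the boards between the trays, turned up to 17 degrees. Point: its centre, 42.5 mm above its underside; z up, x and y square to its sides. Full (0.45 to 0.7 kg) or empty (about 0.1 kg), unseen; both may be full or both empty.
- ply_tray: tray for full tins: fixed, rectangular, shallow, plywood, 212 mm along its x, 142 mm along its y; walls 26 mm high, 6 mm thick; inside 200 x 130 mm; floor 6 mm thick. Origin: centre of its underside, on the boards; z up. On the left or the right, turned up to 17 degrees. Holds both tins side by side along its x (50 mm either side of centre).
- round_dish: tray for empty tins: fixed, round, shallow black plastic dish, 212 mm across the rim, 26 mm high, inner floor 182 mm across, 6 mm above the boards. Origin: centre of its underside, on the boards; z up. On the side opposite the plywood tray. Holds both tins side by side (45 to 50 mm either side of centre).
Things that resemble listed ones, but are neither listed nor needed, are in the scene too. Leave any blue look-alike of the part that bears tin_b_mid alone.

How it is judged:
By the outcome, as a careful person would: the job done as asked, in the order asked, and still so for the second after the job is handed in, with the robot touching nothing.
It also fails if it takes over 58 s, if anything falls off the work surface, if the arm or the gripper's body presses on something with over 40 N, if the wrist force passes 120 N, or if a joint passes its speed limit or range.

### The arm

A 6-joint arm with a two-finger parallel gripper is mounted at the origin on the work surface. World frame = base frame: x ahead of the robot, y to its left, z up, the work surface at z = 0. Lengths are in m, angles in rad, forces in N, time in s.
With the tool pointing down it reaches from about 0.35 to 0.975 m from the base axis. Payload 4.9 kg.
Tool frame: the origin (TCP) lies on the mounting face of the last link; the fingertips stand 173 mm ahead of it and the grasp point (between the pads) lies 155 mm ahead of it; z points along the fingers, y is the direction in which the jaws open and shut (so a half turn about z gives the same grasp; the last joint's range is limited). The gripper opens to 85 mm and grips with 20 to 120 N. Pads are 22 mm wide; open, the fingers measure 114 mm over their backs; the gripper's body (76 mm by 85 mm) begins 54 mm behind the grasp point. The pads swing forward as they close: fully open they stand 13 mm farther back than shut.
Start: joints at [-1.343, 0.053, 1.613, -0, 1.476, -0.119], TCP at [0.212, -0.588, 0.405] pointing down, gripper open.
Joint ranges: [-3.01, 3.01], [-1.01, 2.22], [0.06, 2.58], [-1.02, 4.17], [0.09, 2.62], [-3.14, 3.14]. Speed limits (rad/s): [2.57, 2.57, 3.14, 3.14, 3.14, 3.14].

### API

Orientations are given as a rotation vector (axis times angle).
In Python, from station import ctrl gives the robot as it stands. The module is installed in compiled form; this text tells all that it offers.
- The arm moves only by the tool jog_arm, never from a script. Its argument "steps" is a list of rows, each a list of 2 entries, a list of its own where there are three numbers: the shift along the tool's x, y, z in cm, then the turn, a rotation vector about the tool's x, y, z in degrees. In form: [[[tx, ty, tz], [rx, ry, rz]], ...]. A call has 1 to 8 rows; each row shifts and turns the pose as measured when the row begins, along the tool's axes as they then stand; what a row does not reach is not made up. A row lasts 1/10 s, in which the tool goes at most 50 mm and 8.59 degrees, less where a joint would pass 70% of its speed; a pose out of reach is approached as far as the arm can. A call is refused whole if a number of a shift passes 5 or a number of a turn 8.59, either way. A call with a gripper value outside its range is refused whole. "fingers" is the gripper command: -1 is shut, 1 is fully open, values between are in proportion, set as the call begins (left out, the last holds). The fingers move at their own pace and stop on an object; "grip_force" is the grip in N (left out, the last holds). Time passes only in rows, so rows that do not move let the fingers close. It gives the time, the measured TCP pose, the force and the opening at its end, in the units of the state.
- ctrl.get_obs(): the state, without advancing time (a new reading comes with each control period).
- ctrl.get_image(name): name is "scene" or "top" or "wrist"; returns the picture (480x640x3 uint8, red, green, blue); there is no depth.
- ctrl.camera_info(name): a dict with "K" (3x3 intrinsics, pixels), "dist_coeffs" ([k1, k2, p1, p2, k3] as OpenCV has them; the pictures are not rectified), "camera_from_world" (4x4, takes a point from world to camera coordinates). Camera axes: x right, y up, looking along -z (the intrinsics and any distortion apply to the point x, -y, -z); pixel columns grow to the right and rows downward; lengths in m; the calibration is good to about 2 mm. A picture is of the moment at which its call begins: read the wrist's pose just before it. camera_info takes no time and is no camera call; for the wrist camera it gives the pose at the moment of the call.
- ctrl.finish_job(): hands the job in, once; it reports no verdict.
The state is a dict: "t": time; "q": joint angles; "dq": joint speeds; "effort": joint torques, N m; "tool_pos": TCP position; "tool_rot": TCP orientation; "contact_force": force on the tool from outside, world axes, zero at the start; "wrist_torque": the same for the moment, N m; "opening": finger opening in m.
Only numpy, scipy, OpenCV 4.12 (cv2) and the standard library are available. Lean on these libraries where they do the work, as an engineer would, in place of code of your own. Each camera call takes 0.05 s, during which the arm holds its last target.

## Working session

There is one attempt and no reset: what is moved stays moved. The work goes in short steps, Python scripts to look and compute and a tool call to move; the robot and the scene stay as the last step left them, time stands still between calls to the robot, and variables do not carry over. Pictures are saved under pics/ and viewed, and the job is handed in when it is done.

Besides the shell and the picture viewer there is one more tool, called after "Call:" in YAML: its name, and indented under it one key for each argument. jog_arm: Moves the arm, as the interface text tells. Its arguments: {"type":"object","properties":{"steps":{"type":"array","items":{"type":"array"}},"fingers":{"type":"number"},"grip_force":{"type":"number"}},"required":["steps"]}

```bash
mkdir -p pics; cat > h.py <<'E'
import numpy as np, cv2
from station import ctrl
from scipy.spatial.transform import Rotation as R
def snap(n,f):
    ci=ctrl.camera_info(n); im=ctrl.get_image(n); cv2.imwrite(f,im[:,:,::-1]); np.savez(f+'.npz',K=ci['K'],d=ci['dist_coeffs'],T=ci['camera_from_world']); return im
def ray(f,px,z):
    c=np.load(f+'.npz'); K=np.array(c['K'],float); T=c['T']
    p=cv2.undistortPoints(np.array(px,float).reshape(-1,1,2),K,np.array(c['d'],float)).reshape(-1,2)
    D=np.c_[p[:,0],-p[:,1],-np.ones(len(p))]@T[:3,:3]
    o=-T[:3,:3].T@T[:3,3]
    return o+D*((z-o[2])/D[:,2])[:,None]
def proj(f,P):
    c=np.load(f+'.npz');T=c['T']; X=np.atleast_2d(P)@T[:3,:3].T+T[:3,3]; X=X*[1,-1,-1]
    return cv2.projectPoints(X,np.zeros(3),np.zeros(3),np.array(c['K'],float),np.array(c['d'],float))[0].reshape(-1,2)
E
python3 - <<'E'
from h import *
o=ctrl.get_obs()
for k in o: print(k,np.round(o[k],3))
for n in ['scene','top','wrist']:
    snap(n,f'pics/{n}0.png'); c=ctrl.camera_info(n); T=np.array(c['camera_from_world']); print(n,np.round(-T[:3,:3].T@T[:3,3],3),np.round(T[:3,:3],2).tolist())
E
```

```text
t 0.0
q [-1.343  0.053  1.614  0.     1.476 -0.119]
dq [-0.     0.001 -0.001 -0.001 -0.001 -0.001]
effort [-1.0000e-03 -3.9368e+01 -3.7018e+01 -0.0000e+00  7.0000e-03  0.0000e+00]
tool_pos [ 0.212 -0.588  0.403]
tool_rot [-3.092 -0.542  0.   ]
contact_force [-0.279  0.288 -0.004]
wrist_torque [ 0.003 -0.055 -0.013]
opening 0.085
scene [ 1.069 -0.078  0.814] [[0.16, 0.99, -0.01], [-0.8, 0.13, 0.59], [0.59, -0.09, 0.81]]
top [ 0.445 -0.002  0.845] [[0.02, -1.0, 0.02], [1.0, 0.02, 0.09], [-0.09, 0.02, 1.0]]
wrist [ 0.285 -0.563  0.374] [[0.34, -0.94, -0.0], [0.9, 0.32, -0.3], [0.28, 0.1, 0.95]]
```

View pics/scene0.png

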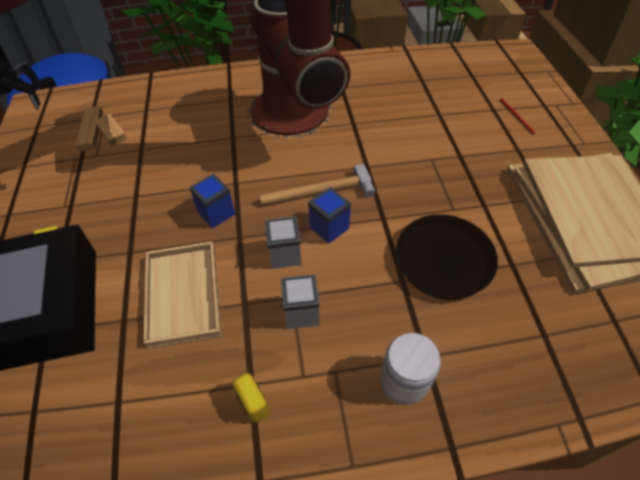

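View pics/top0.png

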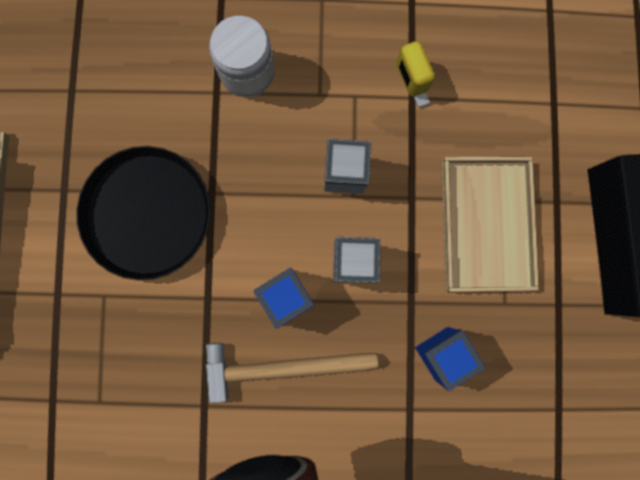

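View pics/wrist0.png

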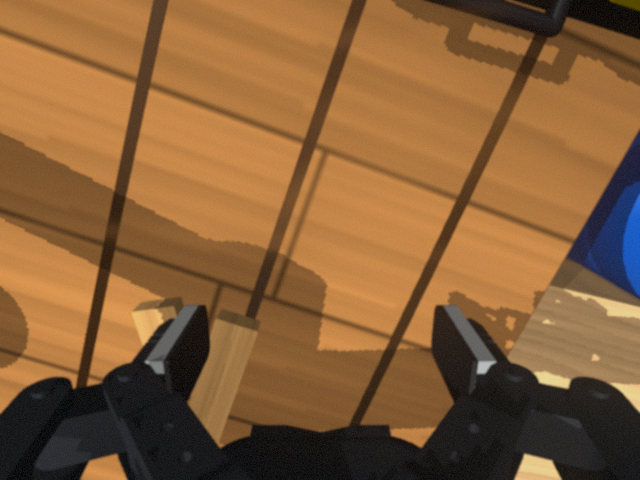

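The top view shows the two grey-lidded steel tins at (348,165) and (357,260). The things they could be confused with are the blue tins at (284,298) and (455,358) and the round white can at (240,50). The plywood tray is at (491,224) and the dish at (144,212). I'll crop in to check the choice, then measure.

```bash
python3 - <<'E'
from h import *
f='pics/top0.png'; im=cv2.imread(f); hsv=cv2.cvtColor(im,cv2.COLOR_BGR2HSV)
cv2.imwrite('pics/crop.png',cv2.resize(im[130:300,300:410],None,fx=3.4,fy=3.4,interpolation=cv2.INTER_CUBIC))
g='pics/scene0.png'; ims=cv2.imread(g)
def lid(f,im,box,z=0.085):
    h=cv2.cvtColor(im,cv2.COLOR_BGR2HSV); x0,y0,x1,y1=box
    m=np.zeros(im.shape[:2],np.uint8); m[y0:y1,x0:x1]=((h[y0:y1,x0:x1,1]<50)&(h[y0:y1,x0:x1,2]>120))*255
    c=max(cv2.findContours(m,0,2)[0],key=cv2.contourArea)
    P=ray(f,c.reshape(-1,2),z)[:,:2]
    r=cv2.minAreaRect((P*1000).astype(np.float32)); print(f,np.round(r[0],1),np.round(r[1],1),round(r[2],1))
for b in [(315,130,380,200),(325,230,390,290)]: lid(f,im,b)
for b in [(275,270,325,335),(260,213,305,270)]: lid(g,ims,b)
# tray: outline at top z=.026
m=((hsv[:,:,1]<135)&(hsv[:,:,2]>110)).astype(np.uint8)*255; m[:, :430]=0; m[:,550:]=0; m[:140]=0;m[310:]=0
m=cv2.morphologyEx(m,cv2.MORPH_CLOSE,np.ones((9,9)))
c=max(cv2.findContours(m,0,2)[0],key=cv2.contourArea);P=ray(f,c.reshape(-1,2),.026)[:,:2]*1000
print('tray',cv2.minAreaRect(P.astype(np.float32)))
m=(hsv[:,:,2]<45).astype(np.uint8)*255; m[:,:60]=0;m[:,225:]=0;m[:135]=0;m[290:]=0
m=cv2.morphologyEx(m,cv2.MORPH_OPEN,np.ones((21,21)))
c=max(cv2.findContours(m,0,2)[0],key=cv2.contourArea);P=ray(f,c.reshape(-1,2),.026)[:,:2]*1000
print('dish',cv2.fitEllipse(P.astype(np.float32)))
# scene tray / dish check
h=cv2.cvtColor(ims,cv2.COLOR_BGR2HSV)
m=((h[:,:,2]<45)).astype(np.uint8)*255; m[:,:385]=0;m[:,510:]=0;m[:205]=0;m[310:]=0
m=cv2.morphologyEx(m,cv2.MORPH_OPEN,np.ones((15,15)))
c=max(cv2.findContours(m,0,2)[0],key=cv2.contourArea);P=ray(g,c.reshape(-1,2),.026)[:,:2]*1000
print('dish scene',cv2.fitEllipse(P.astype(np.float32)))
print('tray corners scene',np.round(ray(g,[[146,251],[213,243],[217,333],[145,344]],.026),3).tolist())
E
```

```text
pics/top0.png [629.7 -52.3] [46.5 46.5] 87.6
pics/top0.png [486.7 -67.9] [46.7 46.7] 88.6
pics/scene0.png [627.9 -51.9] [46.2 45.7] 87.7
pics/scene0.png [485.6 -67.7] [45.7 44.9] 89.5
tray ((552.0060424804688, -283.1716003417969), (271.8467102050781, 194.23684692382812), 0.017719976603984833)
dish ((556.4528198242188, 258.69989013671875), (204.52198791503906, 207.8513946533203), 174.81553649902344)
dish scene ((558.9548950195312, 256.0062255859375), (202.1971893310547, 211.07862854003906), 25.52280044555664)
tray corners scene [[0.448, -0.355, 0.026], [0.45, -0.213, 0.026], [0.66, -0.212, 0.026], [0.662, -0.346, 0.026]]
```

View pics/crop.png

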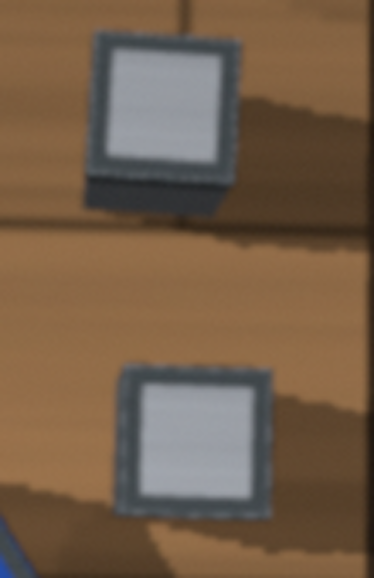

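The views agree to about 2 mm. The crop confirms two grey steel tins with dark rims, neither of them blue. Next I'll get the tray corners, the positions of the blue tins and the first move.

```bash
python3 - <<'E'
from h import *
f='pics/top0.png'
im=cv2.imread(f)
cv2.imwrite('pics/tray.png',cv2.resize(im[145:305,430:550],None,fx=3.5,fy=3.5,interpolation=cv2.INTER_CUBIC))
P=ray(f,[[444,157],[532,157],[539,291],[447,292]],.026)[:,:2];print(np.round(P,3).tolist(),P.mean(0))
for i in range(4): print(np.linalg.norm(P[i]-P[i-1]))
print('blue',ray(f,[[284,298],[455,358]],.085))
cat=open('h.py').read()
open('h.py','a').write('''
def togo(xyz,yaw):
    "tool axes cm shift & yaw about tool z for TCP target, tool x at world yaw (deg)"
    o=ctrl.get_obs(); Rw=R.from_rotvec(o['tool_rot']); x=Rw.as_matrix()[:,0]
    cur=np.degrees(np.arctan2(x[1],x[0]))
    Rt=R.from_euler('z',yaw,degrees=True)*R.from_rotvec([np.pi,0,0])
    print('t',o['t'],'pos',np.round(o['tool_pos'],4),'yaw',round(cur,2),'F',np.round(o['contact_force'],2),'open',round(o['opening'],4))
    d=np.array(xyz)-o['tool_pos']
    print('shift cm now-frame',np.round(100*Rw.inv().apply(d),2),'targ-frame',np.round(100*Rt.inv().apply(d),2),'turn',np.round((Rw.inv()*Rt).as_rotvec(degrees=True),2))
''')
from importlib import reload
import h; reload(h)
h.togo([.629,-.052,.30],-2)
E
```

```text
[[0.654, -0.208], [0.659, -0.351], [0.446, -0.359], [0.442, -0.212]] [ 0.55044272 -0.2825914 ]
0.21181602475835723
0.14298176968892848
0.2129855923917793
0.14611629340762106
blue [[ 0.43004507  0.03485051  0.085     ]
 [ 0.3493841  -0.20918831  0.085     ]]
t 0.15 pos [ 0.2124 -0.5876  0.4037] yaw 19.87 F [-0.07  0.21 -0.73] open 0.0857
shift cm now-frame [ 57.38 -36.19  10.44] targ-frame [ 39.77 -54.98  10.37] turn [-9.000e-02  1.000e-02  2.187e+01]
```

View pics/tray.png

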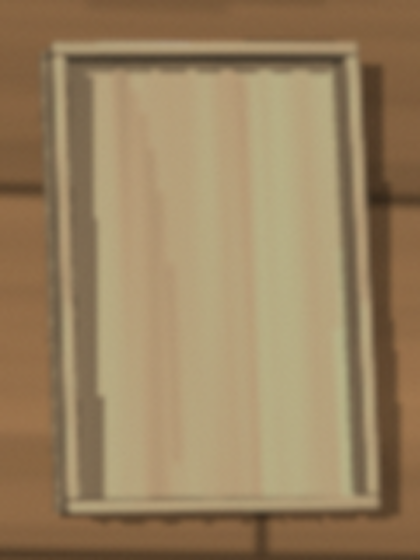

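The blue tins are at (0.430, 0.035) and (0.349, -0.209). The plywood tray's centre is about (0.552, -0.283), turned about +1.7°. Its measured size of 212 x 144 mm matches what was given. I'll move over the far tin first.

Call:
jog_arm:
  steps:
    - [[3,-3.5,0],[0,0,7.3]]
    - [[3,-3.5,0],[0,0,7.3]]
    - [[3,-3.5,0],[0,0,7.3]]
    - [[2.9,-4,0],[0,0,0]]
    - [[2.9,-4,0],[0,0,0]]
    - [[2.9,-4,0],[0,0,0]]
    - [[2.9,-4,0],[0,0,0]]
    - [[2.9,-4,0],[0,0,0]]
  fingers: 1
  grip_force: 50

```text
t: 0.95
tool_pos: [0.4332, -0.2711, 0.4001]
tool_rot: [-3.134, 0.101, 0.004]
contact_force: [0.9, -0.1, 1.3]
opening: 0.0856
```

```bash
python3 -c "
from h import *
togo([.629,-.052,.30],-2)"
```

```text
t 0.95 pos [ 0.4332 -0.2711  0.4001] yaw -3.68 F [ 0.91 -0.08  1.29] open 0.0856
shift cm now-frame [ 18.16 -23.07  10.09] targ-frame [ 18.8  -22.58  10.01] turn [-0.32  0.14 -1.68]
```

Call:
jog_arm:
  steps:
    - [[2.3,-2.9,0.8],[-0.3,0.1,-1.5]]
    - [[2.3,-2.9,1],[0,0,0]]
    - [[2.3,-2.9,1],[0,0,0]]
    - [[2.3,-2.9,1],[0,0,0]]
    - [[2.3,-2.9,1],[0,0,0]]
    - [[2.3,-2.9,1],[0,0,0]]
    - [[2.3,-2.9,1],[0,0,0]]
    - [[0,0,0],[0,0,0]]

```text
t: 1.75
tool_pos: [0.6091, -0.0596, 0.3281]
tool_rot: [3.141, -0.046, -0.001]
contact_force: [-0.1, 0.4, -0.0]
opening: 0.0853
```

```bash
python3 -c "
from h import *
togo([.629,-.052,.30],-2)
snap('wrist','pics/w1.png')
print(proj('pics/w1.png',[[.629,-.052,.085],[.66,-.052,.085],[.629,-.021,.085],[.486,-.068,.085]]))"
```

```text
t 1.75 pos [ 0.6091 -0.0596  0.3281] yaw -1.66 F [-0.1   0.41 -0.  ] open 0.0853
shift cm now-frame [ 1.97 -0.82  2.81] targ-frame [ 1.96 -0.83  2.81] turn [0.03 0.04 0.34]
[[303.82450992 218.18734418]
 [301.44031079 163.58706397]
 [249.82950621 219.74354415]
 [335.99014157 418.91575876]]
```

View pics/w1.png

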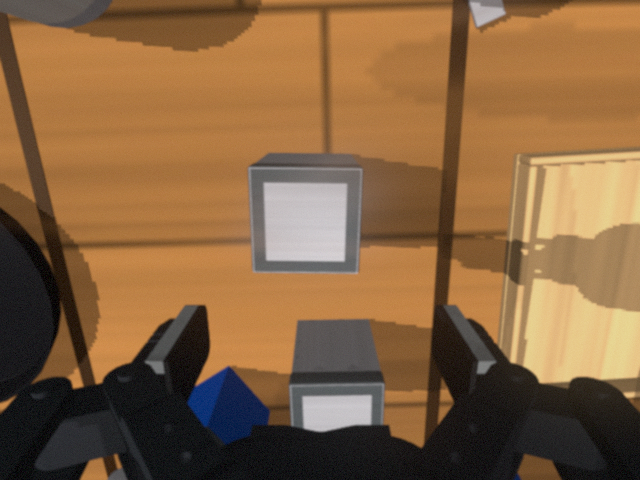

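The wrist view puts the lid centre at (305,219) against a projected (304,218), so the position holds. I'll descend to TCP z = 0.20.

Call:
jog_arm:
  steps:
    - [[2.2,-0.9,0.8],[0,0,0.3]]
    - [[0,0,1],[0,0,0]]
    - [[0,0,0.5],[0,0,0]]
    - [[0,0,0],[0,0,0]]

```text
t: 2.2
tool_pos: [0.6298, -0.0544, 0.3049]
tool_rot: [3.138, -0.058, -0.003]
contact_force: [-0.7, 0.9, 0.4]
opening: 0.0856
```

```bash
python3 -c "
from h import *
togo([.629,-.052,.20],-2)"
```

```text
t 2.2 pos [ 0.6298 -0.0544  0.3049] yaw -2.12 F [-0.66  0.93  0.36] open 0.0856
shift cm now-frame [-0.07 -0.28 10.49] targ-frame [-0.09 -0.24 10.49] turn [ 0.18  0.12 -0.12]
```

Call:
jog_arm:
  steps:
    - [[0,-0.3,1],[0,0,0]]
    - [[0,0,2],[0,0,0]]
    - [[0,0,2],[0,0,0]]
    - [[0,0,2],[0,0,0]]
    - [[0,0,2],[0,0,0]]
    - [[0,0,1.5],[0,0,0]]
    - [[0,0,0.8],[0,0,0]]
    - [[0,0,0],[0,0,0]]

```text
t: 3.0
tool_pos: [0.6282, -0.0543, 0.1907]
tool_rot: [3.138, -0.067, 0.007]
contact_force: [0.3, 2.5, 2.8]
opening: 0.0856
```

```bash
python3 -c "
from h import *
togo([.629,-.052,.20],-2)"
```

```text
t 3.0 pos [ 0.6282 -0.0543  0.1907] yaw -2.44 F [0.34 2.49 2.77] open 0.0856
shift cm now-frame [ 0.08 -0.23 -0.93] targ-frame [ 0.07 -0.24 -0.93] turn [ 0.16 -0.27 -0.44]
```

Call:
jog_arm:
  steps:
    - [[0,-0.3,-1.2],[0,0,0]]
    - [[0,0,0],[0,0,0]]
    - [[0,0,0],[0,0,0]]

```text
t: 3.3
tool_pos: [0.6287, -0.0514, 0.205]
tool_rot: [3.137, -0.067, 0.011]
contact_force: [-0.8, -0.2, 0.5]
opening: 0.0854
```

Call:
jog_arm:
  steps:
    - [[0,0,0],[0,0,0]]
    - [[0,0,0],[0,0,0]]
    - [[0,0,0],[0,0,0]]
    - [[0,0,0],[0,0,0]]
    - [[0,0,0],[0,0,0]]
    - [[0,0,0],[0,0,0]]
  fingers: -1
  grip_force: 50

```text
t: 3.9
tool_pos: [0.629, -0.0516, 0.2062]
tool_rot: [3.136, -0.067, 0.014]
contact_force: [-0.2, -0.1, 1.1]
opening: 0.0616
```

```bash
python3 -c "
from h import *
togo([.629,-.052,.26],-2)"
```

```text
t 3.9 pos [ 0.629  -0.0516  0.2062] yaw -2.45 F [-0.17 -0.08  1.05] open 0.0616
shift cm now-frame [ 0.05  0.07 -5.38] targ-frame [-0.    0.04 -5.38] turn [ 0.24 -0.51 -0.45]
```

Gripped, with the opening at 61.6 mm against a 62 mm tin. Next I lift and weigh.

Call:
jog_arm:
  steps:
    - [[0,0,-1],[0.2,-0.5,-0.4]]
    - [[0,0,-2],[0,0,0]]
    - [[0,0,-2],[0,0,0]]
    - [[0,0,-1],[0,0,0]]
    - [[0,0,0],[0,0,0]]
    - [[0,0,0],[0,0,0]]
    - [[0,0,0],[0,0,0]]
    - [[0,0,0],[0,0,0]]

```text
t: 4.7
tool_pos: [0.6273, -0.0512, 0.2657]
tool_rot: [-3.14, 0.054, 0.014]
contact_force: [-0.6, 0.2, -1.0]
opening: 0.0615
```

Call:
jog_arm:
  steps:
    - [[0,0,0],[0,0,0]]
    - [[0,0,0],[0,0,0]]

```text
t: 4.9
tool_pos: [0.6268, -0.0511, 0.2639]
tool_rot: [-3.139, 0.053, 0.018]
contact_force: [-0.2, 0.9, -1.4]
opening: 0.0611
```

```bash
python3 -c "
from h import *
togo([.602,-.283,.30],0)
togo([.557,.258,.30],0)
print(ctrl.get_obs()['wrist_torque'])
snap('top','pics/t1.png')"
```

```text
t 4.9 pos [ 0.6268 -0.0511  0.2639] yaw -1.95 F [-0.23  0.94 -1.36] open 0.0611
shift cm now-frame [-1.73 23.25 -3.63] targ-frame [-2.48 23.19 -3.61] turn [-0.09  0.67 -1.95]
t 4.9 pos [ 0.6268 -0.0511  0.2639] yaw -1.95 F [-0.23  0.94 -1.36] open 0.0611
shift cm now-frame [ -8.07 -30.66  -3.47] targ-frame [ -6.98 -30.91  -3.61] turn [-0.09  0.67 -1.95]
[0.04013891 0.05435865 0.02486645]
```

View pics/t1.png

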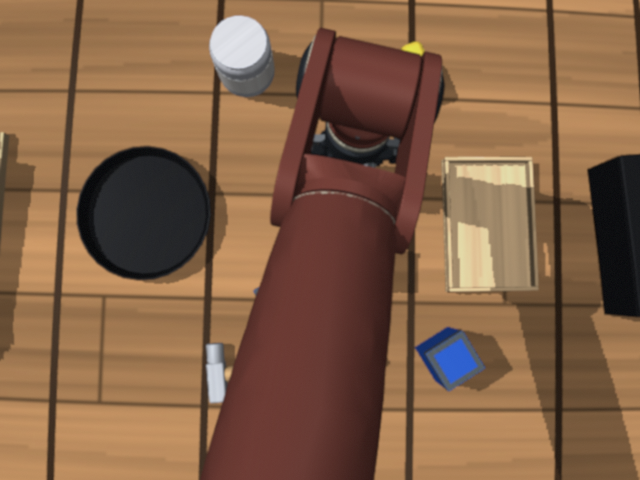

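The lift reads about -1.0 to -1.4 N, which suggests an empty tin, since a full one would read 4.4 N or more. I'll take more readings on the way to the dish.

Call:
jog_arm:
  steps:
    - [[-0.2,-1,-3],[0,0.7,-1.9]]
    - [[0,-2.5,-1],[0,0,0]]
    - [[0,-4,0],[0,0,0]]
    - [[0,-4,0],[0,0,0]]
    - [[0,-4,0],[0,0,0]]
    - [[0,-4,0],[0,0,0]]
    - [[0,-4,0],[0,0,0]]
    - [[0,-2,0],[0,0,0]]

```text
t: 5.75
tool_pos: [0.626, 0.2095, 0.3045]
tool_rot: [-3.14, 0.011, 0.0]
contact_force: [0.5, -0.3, -1.7]
opening: 0.0615
```

Call:
jog_arm:
  steps:
    - [[0,0,0],[0,0,0]]
    - [[0,0,0],[0,0,0]]
    - [[0,0,0],[0,0,0]]

```text
t: 6.05
tool_pos: [0.6255, 0.2119, 0.3038]
tool_rot: [-3.14, 0.004, 0.002]
contact_force: [0.4, 0.4, -1.5]
opening: 0.0618
```

```bash
python3 -c "
from h import *
togo([.602,.257,.22],0)"
```

```text
t 6.05 pos [0.6255 0.2119 0.3038] yaw -0.16 F [ 0.41  0.44 -1.49] open 0.0618
shift cm now-frame [-2.35 -4.49  8.39] targ-frame [-2.35 -4.51  8.38] turn [-0.09  0.07 -0.16]
```

Call:
jog_arm:
  steps:
    - [[0,0,0],[0,0,0]]

```text
t: 6.15
tool_pos: [0.6256, 0.2108, 0.3036]
tool_rot: [-3.14, 0.006, 0.002]
contact_force: [-0.5, 0.2, -1.0]
opening: 0.0614
```

Call:
jog_arm:
  steps:
    - [[0,0,0],[0,0,0]]

```text
t: 6.25
tool_pos: [0.6257, 0.2098, 0.3035]
tool_rot: [-3.141, 0.009, 0.003]
contact_force: [0.1, 0.8, -1.3]
opening: 0.0618
```

Call:
jog_arm:
  steps:
    - [[0,0,0],[0,0,0]]

```text
t: 6.35
tool_pos: [0.6259, 0.2089, 0.3035]
tool_rot: [-3.141, 0.01, 0.002]
contact_force: [0.1, 0.2, -1.5]
opening: 0.0617
```

```bash
python3 -c "
from h import *
togo([.602,.257,.22],0)"
```

```text
t 6.35 pos [0.6259 0.2089 0.3035] yaw -0.38 F [ 0.11  0.22 -1.47] open 0.0617
shift cm now-frame [-2.41 -4.78  8.36] targ-frame [-2.39 -4.81  8.35] turn [-0.05  0.09 -0.38]
```

All readings average about -1.3 N, so the tin is empty. It goes on the far half of the dish, touching down at TCP z of about 0.212.

Call:
jog_arm:
  steps:
    - [[-1.2,-2.5,0.5],[0,0,0]]
    - [[-1.2,-2.3,1],[0,0,0]]
    - [[0,0,1.5],[0,0,0]]
    - [[0,0,1.5],[0,0,0]]
    - [[0,0,1],[0,0,0]]
    - [[0,0,0],[0,0,0]]

```text
t: 6.95
tool_pos: [0.6034, 0.2542, 0.2463]
tool_rot: [-3.142, 0.02, -0.001]
contact_force: [-0.3, -0.5, -0.7]
opening: 0.0614
```

```bash
python3 -c "
from h import *
togo([.602,.257,.2125],0)
snap('scene','pics/s2.png')"
```

```text
t 6.95 pos [0.6034 0.2542 0.2463] yaw -0.72 F [-0.32 -0.54 -0.7 ] open 0.0614
shift cm now-frame [-0.14 -0.27  3.38] targ-frame [-0.14 -0.28  3.38] turn [-0.   -0.03 -0.72]
```

View pics/s2.png

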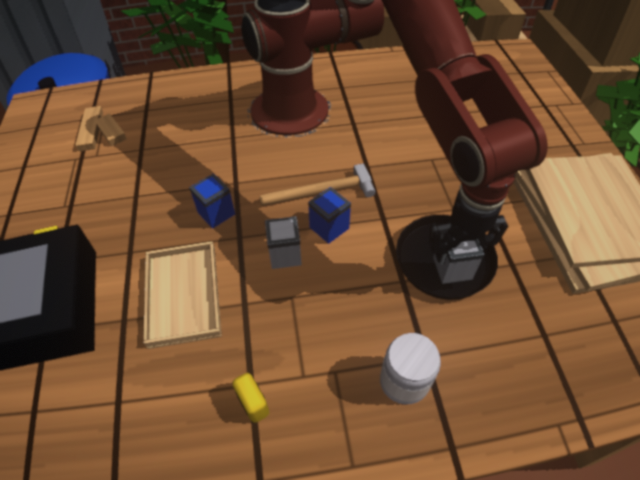

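The tin is upright at (460,260), above the dish. I'll lower it slowly.

Call:
jog_arm:
  steps:
    - [[-0.1,-0.3,0.8],[0,0,-0.6]]
    - [[0,-0.1,0.8],[0,0,0]]
    - [[0,-0.1,0.6],[0,0,0]]
    - [[0,0,0.3],[0,0,0]]
    - [[0,0,0.2],[0,0,0]]

```text
t: 7.5
tool_pos: [0.6042, 0.2588, 0.2197]
tool_rot: [-3.14, 0.005, -0.007]
contact_force: [-0.3, 0.0, -1.2]
opening: 0.0615
```

```bash
python3 -c "
from h import *
togo([.602,.257,.2125],0)"
```

```text
t 7.5 pos [0.6042 0.2588 0.2197] yaw -0.17 F [-0.35  0.03 -1.2 ] open 0.0615
shift cm now-frame [-0.22  0.18  0.72] targ-frame [-0.22  0.18  0.72] turn [-0.06 -0.27 -0.17]
```

Call:
jog_arm:
  steps:
    - [[-0.2,0.1,0.4],[0,-0.2,0]]
    - [[-0.1,0,0.3],[0,0,0]]
    - [[0,0,0.2],[0,0,0]]

```text
t: 7.8
tool_pos: [0.6015, 0.258, 0.2124]
tool_rot: [-3.141, 0.005, -0.002]
contact_force: [-8.2, -2.2, 15.6]
opening: 0.0612
```

Call:
jog_arm:
  steps:
    - [[0,0,0.2],[0,0,0]]
    - [[0,0,0.1],[0,0,0]]

```text
t: 8.0
tool_pos: [0.602, 0.2583, 0.2125]
tool_rot: [-3.141, 0.005, -0.004]
contact_force: [0.1, 0.4, -0.4]
opening: 0.0615
```

The tin touched the floor at 0.2124 as predicted, so I'm releasing it.

Call:
jog_arm:
  steps:
    - [[0,0,0],[0,0,0]]
    - [[0,0,0],[0,0,0]]
    - [[0,0,0],[0,0,0]]
    - [[0,0,0],[0,0,0]]
    - [[0,0,0],[0,0,0]]
  fingers: 1

```text
t: 8.5
tool_pos: [0.6022, 0.2584, 0.2127]
tool_rot: [-3.14, 0.004, -0.007]
contact_force: [0.4, 0.2, 0.8]
opening: 0.0854
```

Call:
jog_arm:
  steps:
    - [[0,0,-1.5],[0,0,0]]
    - [[0,0,-2.5],[0,0,0]]
    - [[0,0,-3.5],[0,0,0]]
    - [[0,0,-3],[0,0,0]]
    - [[0,0,-2],[0,0,0]]
    - [[0,0,0],[0,0,0]]

```text
t: 9.1
tool_pos: [0.6014, 0.2581, 0.3462]
tool_rot: [-3.14, 0.005, -0.007]
contact_force: [0.9, -0.2, 0.1]
opening: 0.0853
```

```bash
python3 -c "
from h import *
togo([.486,-.068,.31],-1)
snap('wrist','pics/w3.png')"
```

```text
t 9.1 pos [0.6014 0.2581 0.3462] yaw -0.17 F [ 0.88 -0.15  0.12] open 0.0853
shift cm now-frame [-11.47  32.65   3.51] targ-frame [-10.97  32.8    3.62] turn [-0.09 -0.26  0.83]
```

View pics/w3.png

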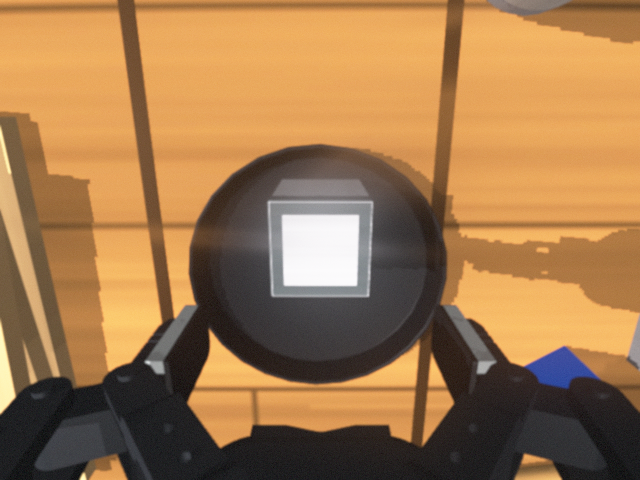

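The tin stands upright on the dish floor, with its lid at (320,249) inside a rim spanning columns 190 to 445. Now the second tin.

Call:
jog_arm:
  steps:
    - [[-1.4,4.1,0],[0,-0.2,0.8]]
    - [[-1.4,4.1,0],[0,0,0]]
    - [[-1.4,4.1,0],[0,0,0]]
    - [[-1.4,4.1,0],[0,0,0]]
    - [[-1.4,4.1,0],[0,0,0]]
    - [[-1.4,4.1,0],[0,0,0]]
    - [[-1.4,4.1,0],[0,0,0]]
    - [[-1.4,4.1,0],[0,0,0]]

```text
t: 9.95
tool_pos: [0.4778, -0.0748, 0.3323]
tool_rot: [-3.139, 0.011, 0.027]
contact_force: [1.7, -0.7, -0.0]
opening: 0.0853
```

Call:
jog_arm:
  steps:
    - [[0,0,0],[0,0,0]]
    - [[0,0,0],[0,0,0]]

```text
t: 10.15
tool_pos: [0.4752, -0.0787, 0.3292]
tool_rot: [-3.138, 0.024, 0.035]
contact_force: [1.2, 0.2, -0.1]
opening: 0.0852
```

```bash
python3 -c "
from h import *
togo([.486,-.068,.31],-1)"
```

```text
t 10.15 pos [ 0.4752 -0.0787  0.3292] yaw -0.88 F [ 1.22  0.22 -0.14] open 0.0852
shift cm now-frame [ 1.1  -1.09  1.9 ] targ-frame [ 1.06 -1.09  1.92] turn [-0.15  1.28  0.12]
```

Call:
jog_arm:
  steps:
    - [[1.2,-1.2,0.5],[-0.1,1.3,0]]
    - [[0,0,0.8],[0,0,0]]
    - [[0,0,0.4],[0,0,0]]
    - [[0,0,0],[0,0,0]]

```text
t: 10.55
tool_pos: [0.4871, -0.0641, 0.3079]
tool_rot: [-3.139, 0.018, 0.008]
contact_force: [0.3, 0.8, 0.1]
opening: 0.0853
```

```bash
python3 -c "
from h import *
togo([.486,-.068,.205],-1)
snap('wrist','pics/w4.png')
print(proj('pics/w4.png',[[.486,-.068,.085]]))"
```

```text
t 10.55 pos [ 0.4871 -0.0641  0.3079] yaw -0.66 F [0.34 0.76 0.09] open 0.0853
shift cm now-frame [-0.06  0.41 10.29] targ-frame [-0.11  0.39 10.29] turn [-0.15  0.29  0.34]
[[326.40466614 263.30657187]]
```

View pics/w4.png

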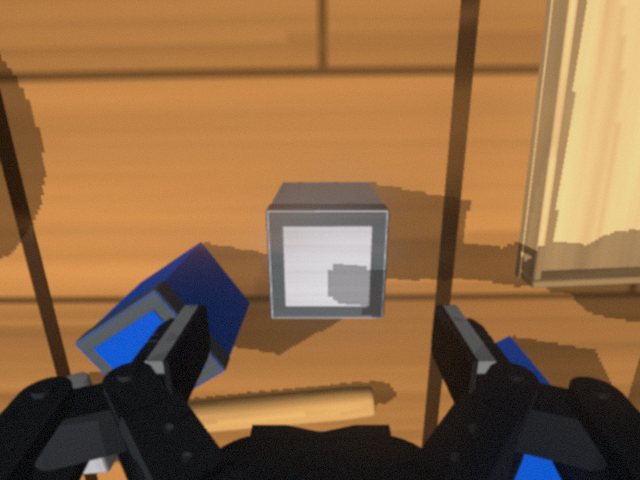

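Lid centre is at (327,264) against a projected (326,263). Descending; the blue tin clears the finger by about 2 cm.

Call:
jog_arm:
  steps:
    - [[0,0.4,1],[-0.1,0.3,0.3]]
    - [[0,0,2],[0,0,0]]
    - [[0,0,2],[0,0,0]]
    - [[0,0,1.5],[0,0,0]]
    - [[0,0,0.5],[0,0,0]]
    - [[0,0,0],[0,0,0]]

```text
t: 11.2
tool_pos: [0.487, -0.0692, 0.2351]
tool_rot: [3.14, -0.027, 0.005]
contact_force: [-0.5, 0.7, 0.6]
opening: 0.0855
```

```bash
python3 -c "
from h import *
togo([.486,-.068,.205],-1)"
```

```text
t 11.2 pos [ 0.487  -0.0692  0.2351] yaw -0.99 F [-0.51  0.66  0.61] open 0.0855
shift cm now-frame [-0.12 -0.12  3.01] targ-frame [-0.11 -0.12  3.01] turn [ 0.06 -0.18  0.01]
```

Call:
jog_arm:
  steps:
    - [[0,-0.1,0.7],[0,0,0]]
    - [[0,0,0.9],[0,0,0]]
    - [[0,0,0.7],[0,0,0]]
    - [[0,0,0.3],[0,0,0]]
    - [[0,0,0],[0,0,0]]

```text
t: 11.7
tool_pos: [0.4881, -0.0686, 0.209]
tool_rot: [3.139, -0.028, 0.011]
contact_force: [-0.4, 0.0, 0.5]
opening: 0.0855
```

```bash
python3 -c "
from h import *
togo([.486,-.068,.205],-1)"
```

```text
t 11.7 pos [ 0.4881 -0.0686  0.209 ] yaw -1.01 F [-0.4   0.03  0.5 ] open 0.0855
shift cm now-frame [-0.21 -0.06  0.4 ] targ-frame [-0.21 -0.06  0.4 ] turn [ 0.13 -0.4  -0.01]
```

Call:
jog_arm:
  steps:
    - [[-0.2,0,0.3],[0.1,-0.4,0]]
    - [[0,0,0],[0,0,0]]

```text
t: 11.9
tool_pos: [0.4861, -0.0686, 0.206]
tool_rot: [3.141, -0.027, -0.0]
contact_force: [0.2, -0.0, -0.2]
opening: 0.0856
```

Call:
jog_arm:
  steps:
    - [[0,0,0],[0,0,0]]
    - [[0,0,0],[0,0,0]]
    - [[0,0,0],[0,0,0]]
    - [[0,0,0],[0,0,0]]
    - [[0,0,0],[0,0,0]]
    - [[0,0,0],[0,0,0]]
  fingers: -1
  grip_force: 60

```text
t: 12.5
tool_pos: [0.4863, -0.0686, 0.2067]
tool_rot: [3.141, -0.027, 0.002]
contact_force: [0.2, 0.3, -0.9]
opening: 0.0613
```

Call:
jog_arm:
  steps:
    - [[0,0,-1],[0,0,0]]
    - [[0,0,-2],[0,0,0]]
    - [[0,0,-2],[0,0,0]]
    - [[0,0,-1],[0,0,0]]
    - [[0,0,0],[0,0,0]]
    - [[0,0,0],[0,0,0]]
    - [[0,0,0],[0,0,0]]

```text
t: 13.2
tool_pos: [0.4855, -0.0684, 0.2691]
tool_rot: [3.141, -0.027, -0.002]
contact_force: [-0.2, -0.4, -1.2]
opening: 0.0613
```

Call:
jog_arm:
  steps:
    - [[0,0,0],[0,0,0]]

```text
t: 13.3
tool_pos: [0.4852, -0.0683, 0.2683]
tool_rot: [-3.141, 0.027, 0.004]
contact_force: [0.3, 0.5, -1.3]
opening: 0.0613
```

Call:
jog_arm:
  steps:
    - [[0,0,0],[0,0,0]]

```text
t: 13.4
tool_pos: [0.4849, -0.0682, 0.2674]
tool_rot: [-3.141, 0.027, 0.007]
contact_force: [-0.1, 0.1, -1.1]
opening: 0.0613
```

```bash
python3 -c "
from h import *
togo([.552,-.283,.30],1.7)
togo([.512,.257,.30],0)"
```

```text
t 13.4 pos [ 0.4849 -0.0682  0.2674] yaw -1.0 F [-0.14  0.12 -1.07] open 0.0613
shift cm now-frame [ 7.06 21.36 -3.31] targ-frame [ 6.07 21.67 -3.26] turn [-0.05  0.24 -2.7 ]
t 13.4 pos [ 0.4849 -0.0682  0.2674] yaw -1.0 F [-0.14  0.12 -1.07] open 0.0613
shift cm now-frame [  2.13 -32.56  -3.24] targ-frame [  2.71 -32.52  -3.26] turn [-0.05  0.24 -1.  ]
```

The second tin reads -1.1 to -1.3 N, so it is empty as well and goes in the dish. I'll refine the dish centre from the last wrist picture, then lift high over the blue tin and cross.

```bash
python3 -c "
from h import *
f='pics/w3.png'
print(ray(f,[[190,260],[445,260],[318,145],[318,383]],.026))
print('tin1 lid',ray(f,[[268,201],[372,202],[368,297],[272,297]],.091))
togo([.51,.257,.34],0)"
```

```text
[[0.56751888 0.36285904 0.026     ]
 [0.56694258 0.15687399 0.026     ]
 [0.65782533 0.25892408 0.026     ]
 [0.44904887 0.26000448 0.026     ]]
tin1 lid [[0.62982328 0.28847515 0.091     ]
 [0.62902177 0.22633187 0.091     ]
 [0.56645672 0.22663035 0.091     ]
 [0.56661907 0.28865632 0.091     ]]
t 13.4 pos [ 0.4849 -0.0682  0.2674] yaw -1.0 F [-0.14  0.12 -1.07] open 0.0613
shift cm now-frame [  1.91 -32.56  -7.24] targ-frame [  2.51 -32.52  -7.26] turn [-0.05  0.24 -1.  ]
```

Call:
jog_arm:
  steps:
    - [[0,0,-3],[0,0.2,-1]]
    - [[0,0,-3],[0,0,0]]
    - [[0,0,-1.5],[0,0,0]]
    - [[0,0,0],[0,0,0]]

```text
t: 13.8
tool_pos: [0.4841, -0.068, 0.3404]
tool_rot: [-3.138, -0.001, 0.015]
contact_force: [-0.5, -0.7, -1.0]
opening: 0.0612
```

Call:
jog_arm:
  steps:
    - [[0.3,-4,0],[0,0.8,0]]
    - [[0.3,-4,0],[0,0,0]]
    - [[0.3,-4,0],[0,0,0]]
    - [[0.3,-4,0],[0,0,0]]
    - [[0.3,-4,0],[0,0,0]]
    - [[0.3,-4,0],[0,0,0]]
    - [[0.3,-4,0],[0,0,0]]
    - [[0.2,-2,0],[0,0,0]]

```text
t: 14.6
tool_pos: [0.5064, 0.2397, 0.3293]
tool_rot: [-3.141, 0.013, 0.011]
contact_force: [0.0, -0.4, -0.6]
opening: 0.0615
```

Call:
jog_arm:
  steps:
    - [[0,0,0],[0,0,0]]
    - [[0,0,0],[0,0,0]]

```text
t: 14.8
tool_pos: [0.5054, 0.2419, 0.3257]
tool_rot: [3.14, -0.005, -0.019]
contact_force: [0.4, -0.1, -2.5]
opening: 0.0611
```

```bash
python3 -c "
from h import *
togo([.51,.258,.25],0)"
```

```text
t 14.8 pos [0.5054 0.2419 0.3257] yaw -0.2 F [ 0.4  -0.12 -2.45] open 0.0611
shift cm now-frame [ 0.55 -1.62  7.56] targ-frame [ 0.46 -1.61  7.57] turn [ 0.08  0.7  -0.2 ]
```

Call:
jog_arm:
  steps:
    - [[0.5,-1.6,0.5],[0,0.7,-0.2]]
    - [[0,0,0],[0,0,0]]
    - [[0,0,0],[0,0,0]]
    - [[0,0,0],[0,0,0]]

```text
t: 15.2
tool_pos: [0.5101, 0.2539, 0.3176]
tool_rot: [3.137, -0.007, -0.007]
contact_force: [0.6, -0.6, -0.3]
opening: 0.0616
```

Call:
jog_arm:
  steps:
    - [[0,0,1],[0,0,0]]
    - [[0,0,1.5],[0,0,0]]
    - [[0,0,1.5],[0,0,0]]
    - [[0,0,0.8],[0,0,0]]
    - [[0,0,0],[0,0,0]]
    - [[0,0,0],[0,0,0]]

```text
t: 15.8
tool_pos: [0.5093, 0.2513, 0.2638]
tool_rot: [3.135, -0.011, -0.011]
contact_force: [-0.5, 0.4, -0.8]
opening: 0.0613
```

```bash
python3 -c "
from h import *
togo([.51,.258,.213],0)"
```

```text
t 15.8 pos [0.5093 0.2513 0.2638] yaw -0.4 F [-0.54  0.37 -0.79] open 0.0613
shift cm now-frame [ 0.1  -0.7   5.07] targ-frame [ 0.07 -0.67  5.08] turn [ 0.36  0.41 -0.4 ]
```

Still about -1 N, so it is empty. I'll finish the approach.

Call:
jog_arm:
  steps:
    - [[0.1,-0.6,1],[0.3,0.4,-0.4]]
    - [[0,-0.1,1.2],[0,0,0]]
    - [[0,-0.1,1],[0,0,0]]
    - [[0,0,0.3],[0,0,0]]
    - [[0,0,0],[0,0,0]]

```text
t: 16.3
tool_pos: [0.5106, 0.2605, 0.2263]
tool_rot: [3.141, 0.002, 0.003]
contact_force: [0.6, -0.5, -1.0]
opening: 0.0611
```

```bash
python3 -c "
from h import *
togo([.51,.258,.213],0)"
```

```text
t 16.3 pos [0.5106 0.2605 0.2263] yaw 0.08 F [ 0.63 -0.45 -1.04] open 0.0611
shift cm now-frame [-0.06  0.25  1.33] targ-frame [-0.06  0.25  1.33] turn [ 0.01 -0.1   0.08]
```

Call:
jog_arm:
  steps:
    - [[0,0.2,0.5],[0,0,0]]
    - [[0,0,0.4],[0,0,0]]
    - [[0,0,0.2],[0,0,0]]
    - [[0,0,0.1],[0,0,0]]
    - [[0,0,0.1],[0,0,0]]

```text
t: 16.8
tool_pos: [0.5112, 0.2583, 0.2131]
tool_rot: [-3.141, -0.002, -0.005]
contact_force: [0.0, -1.5, -1.1]
opening: 0.0616
```

Call:
jog_arm:
  steps:
    - [[0,0,0.1],[0,0,0]]
    - [[0,0,0.1],[0,0,0]]

```text
t: 17.0
tool_pos: [0.5115, 0.2584, 0.2125]
tool_rot: [-3.142, -0.002, -0.005]
contact_force: [-4.5, -0.9, 8.8]
opening: 0.0616
```

Contact at 0.2125. Releasing and retreating.

Call:
jog_arm:
  steps:
    - [[0,0,0],[0,0,0]]
    - [[0,0,0],[0,0,0]]
    - [[0,0,0],[0,0,0]]
    - [[0,0,0],[0,0,0]]
    - [[0,0,0],[0,0,0]]
  fingers: 1

```text
t: 17.5
tool_pos: [0.5121, 0.2587, 0.2134]
tool_rot: [-3.14, -0.002, -0.009]
contact_force: [0.9, 0.1, 0.9]
opening: 0.0855
```

Call:
jog_arm:
  steps:
    - [[0,0,-1.5],[0,0,0]]
    - [[0,0,-2.5],[0,0,0]]
    - [[0,0,-3.5],[0,0,0]]
    - [[0,0,-3],[0,0,0]]
    - [[0,0,-3],[0,0,0]]
    - [[0,0,0],[0,0,0]]

```text
t: 18.1
tool_pos: [0.5108, 0.2583, 0.3574]
tool_rot: [-3.14, -0.002, -0.01]
contact_force: [0.8, 0.5, 0.7]
opening: 0.0852
```

Call:
jog_arm:
  steps:
    - [[-1,4,0],[0,0,0]]
    - [[-1,4,0],[0,0,0]]
    - [[-1,4,0],[0,0,0]]
    - [[-1,4,0],[0,0,0]]
    - [[-1,4,0],[0,0,0]]
    - [[-1,4,0],[0,0,0]]
    - [[0,2,0],[0,0,0]]
    - [[0,0,0],[0,0,0]]

```text
t: 18.9
tool_pos: [0.448, -0.0094, 0.3594]
tool_rot: [-3.14, -0.008, -0.021]
contact_force: [0.1, -0.5, -0.4]
opening: 0.0855
```

```bash
python3 -c "
from h import *
snap('top','pics/t9.png');snap('scene','pics/s9.png')
a=cv2.imread('pics/t9.png');b=cv2.imread('pics/s9.png')
cv2.imwrite('pics/f9.png',np.hstack([cv2.resize(a[130:300,60:260],(400,340)),cv2.resize(b[190:360,330:530],(400,340))]))
cv2.imwrite('pics/full9.png',cv2.resize(np.hstack([a,b]),(800,300)))"
```

```text
(no output)
```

View pics/f9.png

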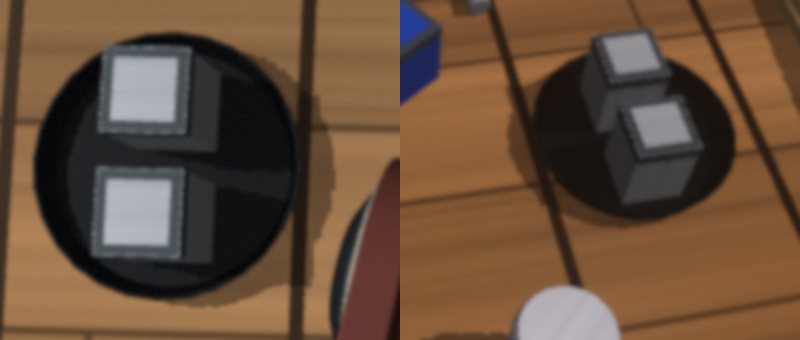

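View pics/full9.png

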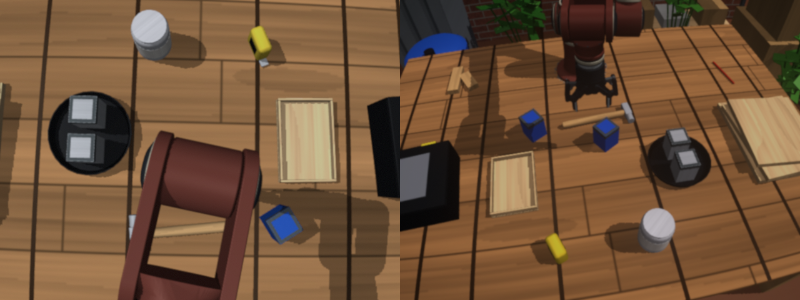

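Both tins stand upright and apart on the dish floor, at about (128,150) and (130,230) in the left crop. The blue tins and everything else are untouched, and the gripper is clear. Handing in.

```bash
python3 -c "
from station import ctrl
print(ctrl.finish_job())"
```

```text
the job is handed in; nothing more can be done
None
```

I lifted both steel tins; both were empty, so both now stand in the round black dish. I handed the job in at about 19 s.

- **Weights:** the steady readings were about -1.3 N for the first tin and -1.1 N for the second, roughly 0.1 kg each; a full tin would read at least 4.4 N. While the arm was moving or settling with the second tin, single readings ranged from -0.3 to -2.5 N. The readings taken at rest agreed.
- **Placement:** both tins touched the dish floor at the predicted height and were released there. The last top and scene pictures show both upright, about 26 mm apart and inside the dish floor.
- **Limits:** the largest contact force in the readings was about 18 N, a brief one as the first tin touched down.
- **Rest of the scene:** the blue tins, plywood tray and other objects look undisturbed, and the gripper is open and clear of everything.
- **Position checks:** estimates of the dish centre from different views differed by up to about 5 mm, within the room available. No check failed.

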